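Clip a brake pad into the measuring bracket

TASK

Pick up the brake pad from the tray and load it in the holding bracket for measuring: keeping it level with its lining up, slide its two ears down the bracket's two slots, past the spring clips and against the spring button in the seat, until both clips have snapped over the ears and the pad sits flat and fully home; then let go. Press only as hard as the springs need, never slam or force it, and leave the ring gauge, the caliper and the V-block where they are.

Things in the scene. Friction and masses are not known exactly. Their poses are not given: they have to be found in the camera images.
- pad_mid (a point): Brake pad, about 280 g: dark steel plate 6 mm thick, 90 long (x) by 40 wide (y), an ear at each short end 18 wide, 14 long (118 mm over the ears); on it a grey lining block 70 x 40 x 16 mm, flush with the long sides. Point: its centre, 11 mm above the underside. x from ear to ear, z up through the lining. Same either way round. Grip across the 40 mm.
- seat (a point): Aluminium bracket 156 (x) by 70 mm on a fixed riser: centre of its seat, 12 mm above the bracket's underside, 12 to 40 mm above the bench (varies); x from post to post, z up. Base only 32 mm wide (y) for 32 mm each way along x, so fingers beside the pad are free there. Home, the pad's centre is 11 to 11.5 mm above this point. Over 40 N between pad and bracket does damage.
- slot_a (a point): Centre of the slot's mouth in the bracket's post at +x, 30 mm above the seat, 57 mm from its centre. Post: 47 to 74 mm along x, 52 mm wide. The upright slot, open to the middle and the top, is 20.4 mm wide in y for the 18 mm ear; its top 6 mm flare by 2.5 mm a side. Along x the pad has 2 mm of play each way.
- slot_b (a point): The same point on the like post at -x of the bracket.
- clip_a (a joint): Spring clip in the outer end of slot a: how far it is pushed outward (m): 0 free, 0.0025 as the ear passes, back near 0 once snapped over it. Steel leaf leaning in towards its foot, 15 degrees off upright: the ear meets it with the pad's underside 18 mm above the seat, rubs past it, and it snaps over only in the last 0.5 mm. The push needed rises to about 10 to 20 N.
- clip_b (a joint): The like spring clip in slot b.
- seat_spring (a joint): Steel spring button 24 by 22 mm in the middle of the seat, standing 4 mm proud: how far it is pressed down (m, 0 free, 0.004 flush). Pushes the pad up with 2 N at first, 8.5 N when flush, and lifts it again by several mm if the clips have not snapped; once they have, it holds the pad up against them (0.4 mm).
- tray_floor (a point): Shallow grey tray, fixed, 230 by 180 mm, rim 12 mm above the bench, with a cork floor: this point is the centre of the floor, 6 mm above the bench.
- ring_gauge: Steel ring gauge lying flat, 52 mm outside, 28 mm bore, 18 mm high; origin at the centre of its underside. Leave alone.
- caliper: Digital caliper lying flat, 210 mm long (own y), 12 mm high; origin under the middle of its beam. Leave alone.
- v_block: Dark steel V-block 50 by 50 mm, 40 mm high; origin at the centre of its underside. Leave alone.
Things that resemble listed ones, but are neither listed nor needed, are in the scene too. What is meant by the part that bears pad_mid is not blue, and is the larger of those in its own colour.

How it is judged (in metres and radians):
On the way:
1. the pad is lifted clear of the tray (z of pad_mid in the frame of tray_floor above 0.03 m), for 0.1 s.
At the end, for the whole second after the job is handed in: The pad lies level (within 0.03 rad), lining up, in the bracket, both spring clips sprung back (to within 1 mm) over the ears: its centre within 3.5 mm of the bracket's centre in plan and not more than 1.5 mm above its fully home height, its length along the bracket's (within 0.06 rad), and let go (horizontal distance between pad_mid and seat below 0.0035 m and z of pad_mid in the frame of seat between 0.009 and 0.0125 m and angle between pad_mid's own z axis and vertical below 0.03 rad and angle between the x axis of pad_mid and the x axis of seat, either way round below 0.06 rad and value of joint each of clip_a, clip_b below 0.001 m); the robot touches nothing.
It fails at once if the pad is pressed against the bracket with more than 40 N (contact force between pad and bracket above 40 N).
It fails at once if the robot bears on the bracket itself with more than 50 N (contact force between any of the fingers, the arm and bracket above 50 N).
It fails at once if the ring gauge is moved by more than 15 mm (distance of ring_gauge from where it was at the start of the episode above 0.015 m).
It fails at once if the caliper is moved by more than 15 mm (distance of caliper from where it was at the start of the episode above 0.015 m).
It fails at once if the V-block is moved by more than 15 mm (distance of v_block from where it was at the start of the episode above 0.015 m).
It also fails if it takes over 64 s, if anything falls off the work surface, if the arm or the gripper's body presses on something with over 40 N, if the wrist force passes 120 N, or if a joint passes its speed limit or range.

ROBOT

A 6-joint arm with a two-finger parallel gripper is mounted at the origin on the work surface. World frame = base frame: x ahead of the robot, y to its left, z up, the work surface at z = 0. Lengths are in m, angles in degrees, forces in N, time in s.
With the tool pointing down it reaches from about 0.375 to 0.9 m from the base axis. Payload 3.1 kg.
Tool frame: the origin (TCP) lies at the very end of the fingers, on their centre line; the grasp point (between the pads) lies behind it (bot.grip_depth is the z of the grasp point in the tool frame, in m); z points along the fingers, y is the direction in which the jaws open and shut (so a half turn about z gives the same grasp; the last joint's range is limited). The gripper opens to 87 mm and grips with 3 to 60 N. Pads are 19 mm wide; open, the fingers measure 117 mm over their backs; the gripper's body (75 mm by 190 mm) begins 51 mm behind the grasp point.
Start: joints at [62.424, 30.224, 82.088, -0, 67.689, -10.227], TCP at [0.186, 0.597, 0.223] pointing down, gripper open.
Joint ranges: [-176.69, 176.69], [-43.24, 126.21], [12.49, 139.97], [-82, 262], [0, 151.66], [-163.58, 163.58]. Speed limits (degrees/s): [159.86, 159.86, 180, 180, 180, 180].

INTERFACE

Orientations are given as a 3x3 rotation matrix whose columns are the frame's x, y, z axes.
In Python, from rig import bot, vision gives the robot as it stands. The module is installed in compiled form; this text tells all that it offers.
- The arm moves only by the shell command python3 -m jog 'ROWS'. ROWS is JSON, a list of rows, each a list of 3 entries, a list of its own where there are three numbers: the shift along the tool's x, y, z in mm, then the turn, a rotation vector about the tool's x, y, z in degrees, then the closure, from 0 (fully open) to 1 (shut). In form: [[[dx, dy, dz], [wx, wy, wz], fingers], ...]. A call has 1 to 12 rows; each row is the pose to reach, as a shift and turn from the pose commanded when the call began, along the tool's axes at that moment; what a row does not reach only later rows make up. A row lasts 1/12 s, in which the tool goes at most 41.7 mm and 7.16 degrees, less where a joint would pass 70% of its speed; a pose out of reach is approached as far as the arm can. A call with a gripper value outside its range is refused whole. The fingers move at their own pace and stop on an object; the grip force is fixed at half the most. Time passes only in rows, so rows that repeat a pose let the fingers close. It gives the time, the measured TCP pose, the force and the opening at its end, in the units of the state.
- bot.read_state(): the state, without advancing time (a new reading comes with each control period).
- vision.capture(name): name is "scene" or "top" or "wrist"; returns the picture (384x512x3 uint8, red, green, blue); there is no depth.
- vision.camera_info(name): a dict with "intrinsics" (3x3 intrinsics, pixels), "dist" ([k1, k2, p1, p2, k3] as OpenCV has them; the pictures are not rectified), "camera_from_world" (4x4, takes a point from world to camera coordinates); the wrist camera has in their place "mount" (4x4, takes a point from camera to tool coordinates, whose origin is the TCP and whose axes are the flange's). Camera axes: x right, y up, looking along -z (the intrinsics and any distortion apply to the point x, -y, -z); pixel columns grow to the right and rows downward; lengths in m; the calibration is good to about 2 mm. A picture is of the moment at which its call begins: read the wrist's pose just before it. camera_info takes no time and is no camera call.
- bot.hand_in(): hands the job in, once; it reports no verdict.
The state is a dict: "time_s": time; "joint_positions": joint angles; "qvel": joint speeds; "tau": joint torques, N m; "position": TCP position; "tcp_rot": TCP orientation; "force": force on the tool from outside, world axes, zero at the start; "moment": the same for the moment, N m; "opening": opening from 0.0 (shut) to 1.0 (fully open).
Only numpy, scipy, OpenCV 4.12 (cv2) and the standard library are available. Lean on these libraries where they do the work, as an engineer would, in place of code of your own. Each camera call takes 0.05 s, during which the arm holds its last target. There are 200 camera calls.

## Working session

There is one attempt and no reset: what is moved stays moved. The work goes in short steps, Python scripts to look and compute and a shell command to move; the robot and the scene stay as the last step left them, time stands still between calls to the robot, and variables do not carry over. Pictures are saved under pics/ and viewed, about 8 in all and at most 12, crops included, and the job is handed in when it is done.

```bash
mkdir -p pics; python3 - <<'E'
from rig import bot, vision
import cv2, numpy as np
s=bot.read_state(); print({k:np.round(v,3).tolist() for k,v in s.items()}, bot.grip_depth)
for n in ("top","scene","wrist"):
    im=vision.capture(n); cv2.imwrite(f"pics/{n}0.png",im[:,:,::-1])
    print(n,{k:np.round(v,4).tolist() for k,v in vision.camera_info(n).items()})
a=cv2.imread("pics/top0.png");
cv2.imwrite("pics/top0b.png",cv2.resize(a,(800,600),interpolation=cv2.INTER_CUBIC))
cv2.imwrite("pics/scene0b.png",cv2.resize(cv2.imread("pics/scene0.png"),(800,600),interpolation=cv2.INTER_CUBIC))
E
```

```text
{'time_s': 0.0, 'joint_positions': [62.423, 30.278, 82.157, -0.0, 67.687, -10.227], 'qvel': [0.089, -0.054, 0.058, 0.048, -0.007, 0.102], 'tau': [-0.0, -44.004, -17.659, 0.063, 0.058, -0.0], 'position': [0.186, 0.596, 0.222], 'tcp_rot': [[-0.955, 0.298, -0.001], [0.298, 0.954, -0.002], [0.0, -0.002, -1.0]], 'force': [0.233, -0.606, -0.218], 'moment': [0.038, 0.021, -0.009], 'opening': 1.004} -0.0187
top {'intrinsics': [[396.3983, 0.0, 257.9259], [0.0, 396.3983, 187.5096], [0.0, 0.0, 1.0]], 'dist': [-0.0448, 0.0, 0.0, 0.0, 0.0], 'camera_from_world': [[0.0084, -0.9996, -0.0258, -0.0091], [0.9907, 0.0048, 0.1363, -0.5813], [-0.1361, -0.0267, 0.9903, -0.8265], [0.0, 0.0, 0.0, 1.0]]}
scene {'intrinsics': [[352.2424, 0.0, 256.125], [0.0, 352.2424, 188.7153], [0.0, 0.0, 1.0]], 'dist': [-0.0049, 0.0, 0.0, 0.0, 0.0], 'camera_from_world': [[-0.0045, 0.9999, -0.0117, 0.0407], [-0.7286, 0.0048, 0.6849, 0.3623], [0.6849, 0.0116, 0.7285, -1.305], [0.0, 0.0, 0.0, 1.0]]}
wrist {'intrinsics': [[335.2509, 0.0, 259.2627], [0.0, 335.2509, 192.5803], [0.0, 0.0, 1.0]], 'dist': [-0.0303, 0.0, 0.0, 0.0, 0.0], 'mount': [[0.0004, 0.9623, 0.2721, 0.0736], [1.0, -0.0007, 0.0008, -0.0004], [0.001, 0.2721, -0.9623, -0.162], [0.0, 0.0, 0.0, 1.0]]}
```

View pics/top0b.png

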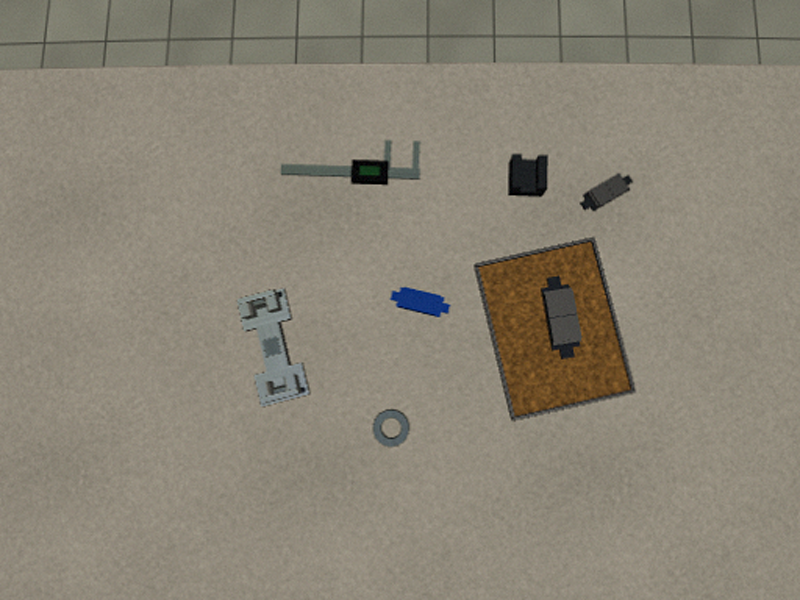

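View pics/scene0b.png

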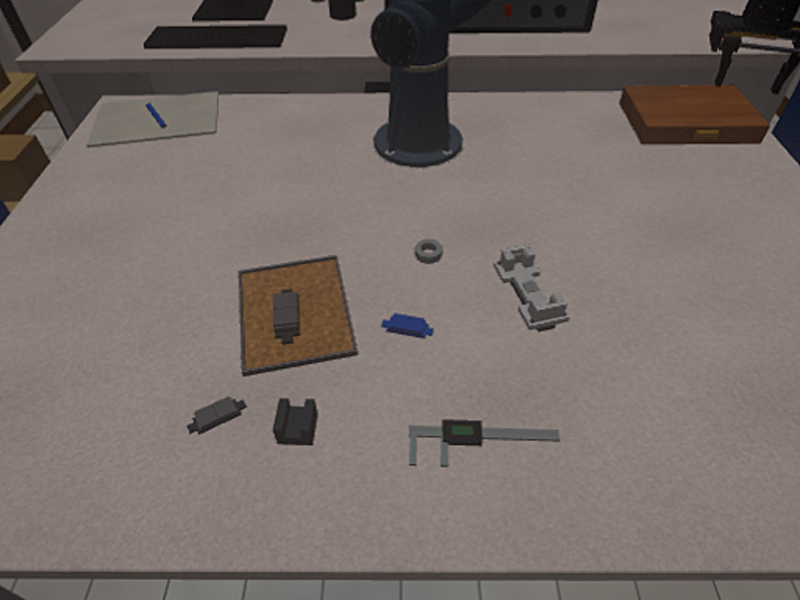

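Candidates (in the 800x600 top view): the grey pad in the tray (562,317), the smaller grey one at (606,191) and the blue one at (420,301). I choose the larger grey one in the tray. Next is a close crop of the pad and the bracket.

```bash
cat > h.py <<'E'
from rig import bot, vision
import numpy as np, cv2
def cam(n, s=None):
    c=vision.camera_info(n); 
    if 'mount' in c:
        T=np.eye(4); T[:3,:3]=s['tcp_rot']; T[:3,3]=s['position']
        W=T@np.array(c['mount'])
    else: W=np.linalg.inv(np.array(c['camera_from_world']))
    return np.array(c['intrinsics']),np.array(c['dist']),W
def ray(C,px,z):
    K,d,W=C
    p=cv2.undistortPoints(np.array(px,float).reshape(-1,1,2),K,d).reshape(-1,2)
    r=np.c_[p[:,0],-p[:,1],-np.ones(len(p))]@W[:3,:3].T; o=W[:3,3]
    return o+r*((z-o[2])/r[:,2])[:,None]
def proj(C,P):
    K,d,W=C; M=np.diag([1,-1,-1,1.])@np.linalg.inv(W)
    return cv2.projectPoints(np.array(P,float).reshape(-1,3),cv2.Rodrigues(M[:3,:3])[0],M[:3,3],K,d)[0].reshape(-1,2)
E
python3 - <<'E'
import cv2,numpy as np
a=cv2.imread("pics/top0.png")
# each crop 57x... scale 7
def crop(x0,y0): return cv2.resize(a[y0:y0+86,x0:x0+57],None,fx=7,fy=7,interpolation=cv2.INTER_CUBIC)
cv2.imwrite("pics/crop1.png",np.hstack([crop(332,162),crop(146,178)]))
E
```

```text
(no output)
```

View pics/crop1.png

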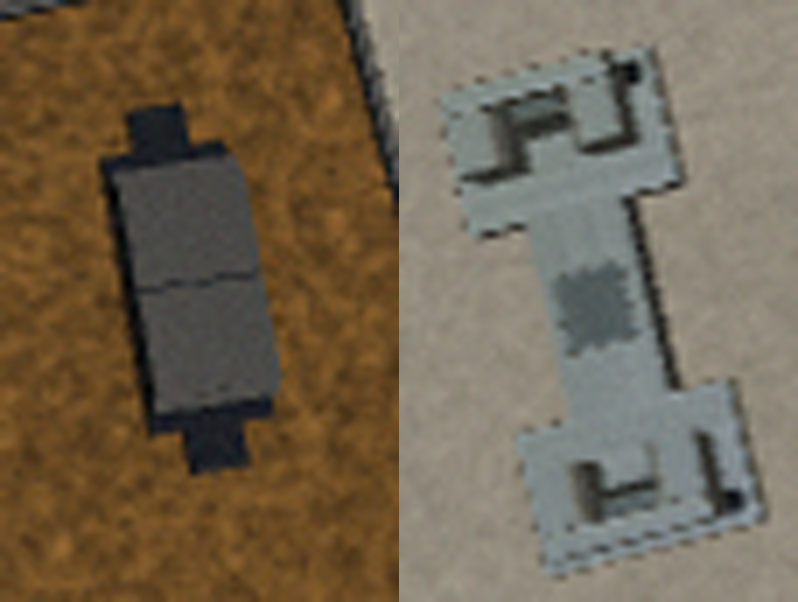

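The pad is in the tray, lining up; its ear ends are at crop (155,105) and (220,468). In the right half, the bracket shows base corners at (443,100), (655,48), (765,515) and (553,575) and the seat button at (596,305).

```bash
python3 - <<'E'
from h import *
C=cam('top'); S=cam('scene')
f=lambda pts,x0,y0,xo=0:[((x-xo+.5)/7-.5+x0,(y+.5)/7-.5+y0) for x,y in pts]
e=ray(C,f([(155,105),(220,469)],332,162),.012)
print(e.round(4),np.linalg.norm(e[0]-e[1]),e.mean(0),np.degrees(np.arctan2(*(e[1]-e[0])[[1,0]])))
for z in (.024,.035,.052):
  b=f([(443,100),(655,48),(765,515),(553,575),(596,305)],146,178,399)
  q=ray(C,b,z); print(z,q.round(4)[:, :2].tolist(),np.linalg.norm(q[1]-q[2]),np.linalg.norm(q[0]-q[1]),np.degrees(np.arctan2(*(q[1]-q[2])[[1,0]])))
  # scene px button  ~ (534,285)/800*512
  print(proj(S,[q[4]])*800/512, ray(S,[(534*.64,285*.64)],z))
s=bot.read_state();print(np.degrees(np.arctan2(s['tcp_rot'][1][0],s['tcp_rot'][0][0])))
E
```

```text
[[ 0.6111 -0.2204  0.012 ]
 [ 0.4944 -0.2382  0.012 ]] 0.1180557303622871 [ 0.55279655 -0.22929729  0.012     ] -171.3168231273513
0.024 [[0.5725, 0.2333], [0.5897, 0.1653], [0.4422, 0.1257], [0.4228, 0.192], [0.5074, 0.1813]] 0.15268637352039013 0.07015807987544939 15.043073225483777
[[528.92269806 289.06350794]] [[0.49776978 0.19151881 0.024     ]]
0.035 [[0.5711, 0.23], [0.5881, 0.1628], [0.4425, 0.1237], [0.4234, 0.1892], [0.5068, 0.1787]] 0.1507634940250603 0.06927453322938151 15.043073225483786
[[528.33907832 284.32968906]] [[0.5084631  0.18797481 0.035     ]]
0.052 [[0.569, 0.2249], [0.5856, 0.1591], [0.4429, 0.1207], [0.4241, 0.1849], [0.506, 0.1746]] 0.1477917711686415 0.06790905204909473 15.043073225483786
[[527.41791955 276.8596176 ]] [[0.52498914 0.18249772 0.052     ]]
162.65045189007816
```

```bash
python3 -m jog '[[[-36,-25,2],[0,0,7],0],[[-72,-50,4],[0,0,14],0],[[-108,-75,6],[0,0,21],0],[[-144,-100,8],[0,0,28],0],[[-180,-125,10],[0,0,35],0],[[-216,-150,12],[0,0,42],0],[[-252,-175,14],[0,0,49],0],[[-288,-200,16],[0,0,56],0],[[-324,-225,18],[0,0,63],0],[[-360,-250,20],[0,0,70],0],[[-396,-275,22],[0,0,77],0],[[-431,-302,23],[0,0,84],0]]'; python3 - <<'E'
from h import *
s=bot.read_state();R=np.array(s['tcp_rot']);print(s['time_s'],s['joint_positions'],s['position'],R.round(3).tolist(),(R.T@(np.array([.507,.18,.2])-s['position'])*1000).round(1),np.degrees(np.arctan2(R[1,0],R[0,0])))
E
```

```text
time_s: 1.15
position: [0.4928, 0.1997, 0.2001]
tcp_rot: [[0.203, 0.979, -0.0], [0.979, -0.203, 0.0], [0.0, -0.0, -1.0]]
force: [0.6, 0.2, 0.3]
opening: 1.0
1.15 [1.00004897e+01 2.47699632e+01 9.68528219e+01 1.02657820e-02
 5.83913870e+01 2.16983044e+01] [0.4928121  0.19966027 0.2001042 ] [[0.203, 0.979, -0.0], [0.979, -0.203, 0.0], [0.0, -0.0, -1.0]] [-16.4  17.9   0.1] 78.29680341205089
```

```bash
python3 -m jog '[[[0,0,0],[0,0,7],0],[[0,0,0],[0,0,14],0],[[0,0,0],[0,0,21],0],[[0,0,0],[0,0,28],0],[[0,0,0],[0,0,35],0],[[0,0,0],[0,0,42],0],[[0,0,0],[0,0,49],0],[[0,0,0],[0,0,56],0],[[0,0,0],[0,0,63.6],0],[[0,0,0],[0,0,63.6],0],[[0,0,0],[0,0,63.6],0],[[0,0,0],[0,0,63.6],0]]'; python3 - <<'E'
from h import *
import pickle
s=bot.read_state(); im=vision.capture('wrist'); pickle.dump((s,im),open('w1.pkl','wb'))
cv2.imwrite('pics/w1.png',cv2.resize(im[:,:,::-1],(800,600),interpolation=cv2.INTER_CUBIC))
R=np.array(s['tcp_rot']);print(s['position'],np.degrees(np.arctan2(R[1,0],R[0,0])))
E
```

```text
time_s: 2.15
position: [0.4918, 0.2014, 0.2003]
tcp_rot: [[0.965, 0.262, -0.0], [0.262, -0.965, -0.0], [-0.0, -0.0, -1.0]]
force: [-0.3, -0.5, 0.7]
opening: 1.0
[0.49179298 0.20143114 0.20025407] 15.20416920395509
```

View pics/w1.png

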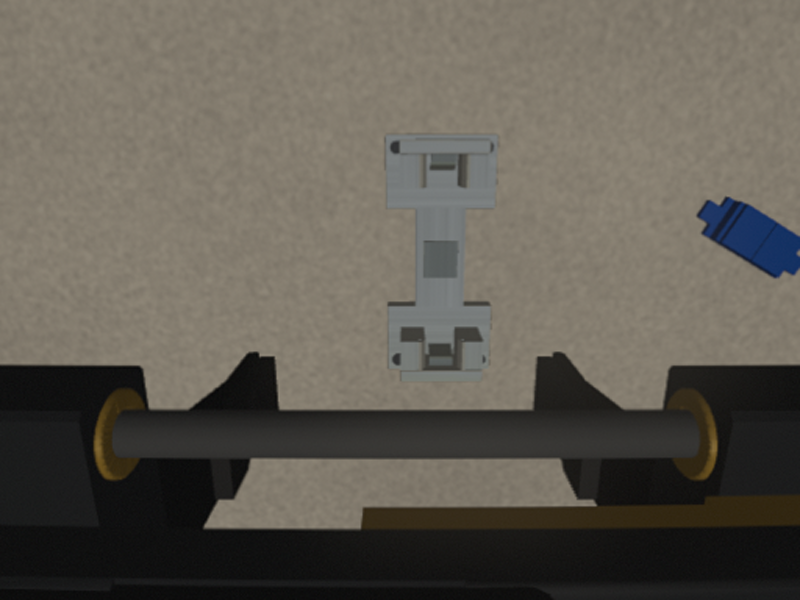

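The wrist view shows the bracket upright, with posts at the top (440,170) and bottom (440,340) and the button at (440,258). I'll enlarge it to read its edges.

```bash
python3 - <<'E'
import pickle,cv2,numpy as np
s,im=pickle.load(open('w1.pkl','rb'))
a=im[80:250,240:325,::-1]  # rows80..,cols240..
t=cv2.resize(a[0:85],None,fx=7,fy=7,interpolation=cv2.INTER_CUBIC)
b=cv2.resize(a[85:170],None,fx=7,fy=7,interpolation=cv2.INTER_CUBIC)
# crop columns 245..320 -> keep both side by side under 800 px
s0=4.7
o=np.hstack([cv2.resize(x,None,fx=s0,fy=s0,interpolation=cv2.INTER_CUBIC) for x in (a[0:125],)])
t=cv2.resize(a[0:75,:],(399*1,352),interpolation=cv2.INTER_CUBIC);b=cv2.resize(a[95:170,:],(399,352),interpolation=cv2.INTER_CUBIC)
# exact scale 8 on 50-col windows: cols 244..294? use two halves
f=lambda r0:cv2.resize(np.ascontiguousarray(im[r0:r0+85,244:322,::-1]),None,fx=5,fy=5,interpolation=cv2.INTER_CUBIC)
cv2.imwrite('pics/w1c.png',cv2.convertScaleAbs(np.hstack([f(80),f(165)]),alpha=1.3))
E
```

```text
(no output)
```

View pics/w1c.png

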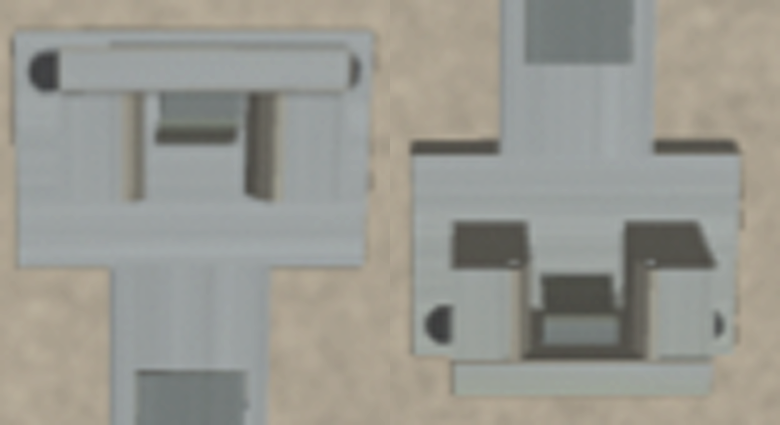

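The crop gives clear corners for the base, posts, slot mouths and button. I'll fit the bracket model to them.

```bash
cat > fitb.py <<'E'
from h import *
import pickle
from scipy.optimize import least_squares
L=[((78,35,0),13,32),((78,-35,0),372,32),((32,35,0),18,267),((32,-35,0),363,266),((32,16,0),112,267),((32,-16,0),268,266),
((74,26,30),60,48),((74,-26,30),350,48),((47,12.7,30),122,200),((47,-12.7,30),281,200),((12,11,4),135,371),((12,-11,4),246,371)]
Rr=[((-32,35,0),412,155),((-32,-35,0),738,155),((-32,16,0),500,155),((-32,-16,0),653,155),((-78,35,0),413,355),((-78,-35,0),735,355),
((-47,26,30),452,267),((-47,-26,30),715,267),((-74,26,30),453,395),((-74,-26,30),712,395),((-47,12.7,30),512,264),((-47,-12.7,30),650,264),((-12,11,4),524,64),((-12,-11,4),633,64)]
P=np.array([p for p,_,_ in L+Rr])/1000
U=np.array([(244+(x+.5)/5-.5,80+(y+.5)/5-.5) for _,x,y in L]+[(244+(x-390+.5)/5-.5,165+(y+.5)/5-.5) for _,x,y in Rr])
s,im=pickle.load(open('w1.pkl','rb'))
C=cam('wrist',s)
def W(q): c,n=np.cos(q[2]),np.sin(q[2]); return P@np.array([[c,n,0],[-n,c,0],[0,0,1]])+[q[0],q[1],q[3]]
r=least_squares(lambda q:(proj(C,W(q))-U).ravel(),[.507,.18,.26,.035],x_scale=[.01,.01,.1,.01],loss='soft_l1')
q=r.x;print(q[:2].round(4),np.degrees(q[2]),q[3]);E=proj(C,W(q))-U
for p,e in zip(P*1000,E): print(p,e.round(1))
E
python3 fitb.py
```

```text
[0.5063 0.1808] 15.405035254896596 0.02333126767226278
[78. 35.  0.] [-0.1 -0.4]
[ 78. -35.   0.] [ 0.5 -0.5]
[32. 35.  0.] [-0.5  0.6]
[ 32. -35.   0.] [0.3 0.6]
[32. 16.  0.] [-0.3  0.5]
[ 32. -16.   0.] [0.4 0.6]
[74. 26. 30.] [-0.5 -0.1]
[ 74. -26.  30.] [ 0.3 -0.2]
[47.  12.7 30. ] [2.  0.6]
[ 47.  -12.7  30. ] [-1.7  0.5]
[12. 11.  4.] [0.1 0.2]
[ 12. -11.   4.] [-0.3  0.1]
[-32.  35.   0.] [-0.5 -0.7]
[-32. -35.   0.] [ 0.8 -0.9]
[-32.  16.   0.] [-0.1 -0.7]
[-32. -16.   0.] [-0.3 -0.8]
[-78.  35.   0.] [-0.2 -0.1]
[-78. -35.   0.] [-0.4 -0.4]
[-47.  26.  30.] [-0.1  0.2]
[-47. -26.  30.] [ 0.4 -0. ]
[-74.  26.  30.] [-0.2 -0. ]
[-74. -26.  30.] [-0.  -0.2]
[-47.   12.7  30. ] [1.5 0.7]
[-47.  -12.7  30. ] [-0.2  0.6]
[-12.  11.   4.] [ 0.1 -0.2]
[-12. -11.   4.] [-0.2 -0.2]
```

```bash
python3 -m jog '[[[-4,36,1],[0,0,1],0],[[-9,72,2],[0,0,1],0],[[-14,109,3],[0,0,2],0],[[-19,146,4],[0,0,2],0],[[-24,183,5],[0,0,3],0],[[-29,220,6],[0,0,3],0],[[-34,257,7],[0,0,4],0],[[-39,294,8],[0,0,5],0],[[-44,331,9],[0,0,6],0],[[-49,368,10],[0,0,6.5],0],[[-54,400,10],[0,0,6.5],0],[[-54,431,10],[0,0,6.5],0]]'; python3 -m jog '[[[0,0,0],[0,0,0],0],[[0,0,0],[0,0,0],0],[[0,0,0],[0,0,0],0]]'; python3 - <<'E'
from h import *
import pickle
s=bot.read_state(); im=vision.capture('wrist'); pickle.dump((s,im),open('w2.pkl','wb'))
C=cam('wrist',s); u=proj(C,[.5528,-.2293,.017])[0]; print(u)
x,y=int(u[0])-66,int(u[1])-75
x=max(x,0);y=max(y,0);print('crop origin',x,y)
cv2.imwrite('pics/w2c.png',cv2.convertScaleAbs(cv2.resize(np.ascontiguousarray(im[y:y+150,x:x+133,::-1]),None,fx=4,fy=4,interpolation=cv2.INTER_CUBIC),alpha=1.8))
R=np.array(s['tcp_rot']);print(s['position'],np.degrees(np.arctan2(R[1,0],R[0,0])))
E
```

```text
time_s: 3.2
position: [0.5509, -0.231, 0.1902]
tcp_rot: [[0.989, 0.149, -0.001], [0.149, -0.989, 0.0], [-0.001, -0.0, -1.0]]
force: [0.1, 1.1, -0.5]
opening: 0.995
time_s: 3.45
position: [0.5511, -0.2282, 0.19]
tcp_rot: [[0.989, 0.149, -0.001], [0.149, -0.989, 0.001], [-0.001, -0.001, -1.0]]
force: [0.9, 1.0, 0.1]
opening: 0.999
[259.67813895 172.38595579]
crop origin 193 97
[ 0.55105679 -0.22823784  0.18995916] 8.57500170165774
```

View pics/w2c.png

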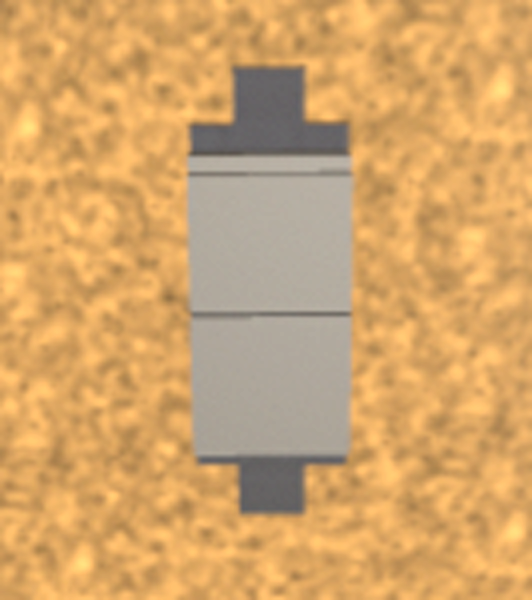

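The pad is lining-up. The ear corners are at crop (235,67), (304,67), (240,513) and (305,513), with the plate shoulder at row 124.

```bash
python3 - <<'E'
from h import *
import pickle
from scipy.optimize import least_squares
s,im=pickle.load(open('w2.pkl','rb'));C=cam('wrist',s)
L=[((59,9,6),234,67),((59,-9,6),305,67),((-59,9,6),240,513),((-59,-9,6),305,513),((45,20,6),190,124),((45,-20,6),349,124),((0,20,22),190,315),((0,-20,22),351,315)]
P=np.array([p for p,_,_ in L])/1000;U=np.array([(193+(x+.5)/4-.5,97+(y+.5)/4-.5) for _,x,y in L])
def W(q): c,n=np.cos(q[2]),np.sin(q[2]); return P@np.array([[c,n,0],[-n,c,0],[0,0,1]])+[q[0],q[1],q[3]]
for zf in (0,1):
  f=lambda q:(proj(C,W(q if zf else [*q[:3],.006]))-U).ravel()
  q=least_squares(f,[.5528,-.2293,.15,.006],x_scale=[.01,.01,.1,.01]).x
  print(q[:2].round(4),np.degrees(q[2]),q[3],f(q).reshape(-1,2).round(1).tolist())
R=np.array(s['tcp_rot']);print('delta tool mm for zf',R.T@(np.array([q[0],q[1],.19])-s['position'])*1000)
E
```

```text
[ 0.5525 -0.23  ] 8.983357004599586 0.006 [[-0.3, 0.1], [0.2, -0.1], [-0.3, 0.2], [0.1, 0.1], [-0.1, 0.2], [0.2, -0.1], [0.0, -0.1], [0.2, -0.3]]
[ 0.5524 -0.23  ] 8.983340211159474 0.0055051723833491354 [[-0.3, 0.1], [0.2, -0.0], [-0.3, 0.1], [0.0, 0.0], [-0.0, 0.3], [0.1, -0.0], [0.1, -0.1], [0.2, -0.4]]
delta tool mm for zf [ 1.07981108  1.97013845 -0.04483521]
```

```bash
python3 -m jog '[[[1,2,15],[0,0,-0.4],0],[[1,2,35],[0,0,-0.4],0],[[1,2,55],[0,0,-0.4],0],[[1,2,75],[0,0,-0.4],0],[[1,2,95],[0,0,-0.4],0],[[1,2,112],[0,0,-0.4],0],[[1,2,126],[0,0,-0.4],0],[[1,2,137],[0,0,-0.4],0],[[1,2,145],[0,0,-0.4],0],[[1,2,150],[0,0,-0.4],0],[[1,2,150],[0,0,-0.4],0],[[1,2,150],[0,0,-0.4],0]]'
python3 - <<'E'
from h import *
import time
p=[]
for i in range(4): p.append(bot.read_state()['position']); vision.capture('wrist')
print(np.array(p).round(4), np.degrees(np.arctan2(*np.array(bot.read_state()['tcp_rot'])[[1,0],[0,0]])))
E
```

```text
time_s: 4.5
position: [0.5532, -0.2305, 0.0407]
tcp_rot: [[0.988, 0.156, 0.0], [0.156, -0.988, -0.0], [0.0, 0.0, -1.0]]
force: [-0.9, 0.9, 0.3]
opening: 1.003
[[ 0.5532 -0.2305  0.0407]
 [ 0.5535 -0.2308  0.0411]
 [ 0.5536 -0.2309  0.0412]
 [ 0.5535 -0.231   0.0413]] 8.94830065966865
```

```bash
python3 -m jog '[[[-1,-0.7,8],[0,0,0],0],[[-1,-0.7,16],[0,0,0],0],[[-1,-0.7,24],[0,0,0],0],[[-1,-0.7,30],[0,0,0],0],[[-1,-0.7,33],[0,0,0],0],[[-1,-0.7,33],[0,0,0],0.3],[[-1,-0.7,33],[0,0,0],0.5],[[-1,-0.7,33],[0,0,0],0.8],[[-1,-0.7,33],[0,0,0],1],[[-1,-0.7,33],[0,0,0],1],[[-1,-0.7,33],[0,0,0],1],[[-1,-0.7,33],[0,0,0],1]]'
python3 -m jog '[[[0,0,0],[0,0,0],1],[[0,0,0],[0,0,0],1],[[0,0,0],[0,0,0],1],[[0,0,0],[0,0,0],1]]'
```

```text
time_s: 5.7
position: [0.5519, -0.2301, 0.0074]
tcp_rot: [[0.988, 0.156, 0.0], [0.156, -0.988, -0.0], [0.0, 0.0, -1.0]]
force: [-0.1, 0.0, 0.5]
opening: 0.554
time_s: 6.03
position: [0.5517, -0.2299, 0.0074]
tcp_rot: [[0.988, 0.156, -0.0], [0.156, -0.988, 0.0], [-0.0, -0.0, -1.0]]
force: [-0.9, 1.4, 0.3]
opening: 0.461
```

```bash
python3 -m jog '[[[0,0,-4],[0,0,0],1],[[0,0,-12],[0,0,0],1],[[0,0,-24],[0,0,0],1],[[0,0,-40],[0,0,0],1],[[0,0,-56],[0,0,0],1],[[0,0,-72],[0,0,0],1],[[0,0,-88],[0,0,0],1],[[0,0,-102],[0,0,0],1],[[0,0,-112],[0,0,0],1],[[0,0,-118],[0,0,0],1],[[0,0,-120],[0,0,0],1],[[0,0,-120],[0,0,0],1]]'
```

```text
time_s: 7.03
position: [0.552, -0.2301, 0.1279]
tcp_rot: [[0.988, 0.156, 0.001], [0.156, -0.988, -0.0], [0.001, 0.001, -1.0]]
force: [-0.7, 0.7, -2.3]
opening: 0.454
```

```bash
python3 -m jog '[[[1,-12,0],[0,0,-0.5],1],[[2,-36,0],[0,0,-1],1],[[4,-70,0],[0,0,-1.5],1],[[6,-106,0],[0,0,-2],1],[[8,-142,0],[0,0,-2.5],1],[[9,-178,0],[0,0,-3],1],[[10,-214,0],[0,0,-3.5],1],[[11,-250,0],[0,0,-4],1],[[13,-286,0],[0,0,-4.5],1],[[14,-322,0],[0,0,-5],1],[[16,-356,0],[0,0,-6],1],[[17,-384,0],[0,0,-6.4],1]]'
python3 -m jog '[[[1,-16,0],[0,0,0],1],[[1,-26,0],[0,0,0],1],[[1,-29,0],[0,0,0],1],[[1,-29,0],[0,0,0],1],[[1,-29,0],[0,0,0],1],[[1,-29,0],[0,0,0],1]]'
python3 - <<'E'
from h import *
import pickle
for i in range(3):
  s=bot.read_state(); im=vision.capture('wrist'); R=np.array(s['tcp_rot']);print(s['position'],np.degrees(np.arctan2(R[1,0],R[0,0])))
pickle.dump((s,im),open('w3.pkl','wb'))
c=im[60:300,120:400,::-1]
cv2.imwrite('pics/w3.png',cv2.convertScaleAbs(cv2.resize(np.ascontiguousarray(im[80:280,160:380,::-1]),None,fx=3,fy=3,interpolation=cv2.INTER_CUBIC),alpha=1.4))
E
```

```text
time_s: 8.03
position: [0.5068, 0.1549, 0.1264]
tcp_rot: [[0.964, 0.267, -0.003], [0.267, -0.964, 0.0], [-0.003, -0.001, -1.0]]
force: [0.5, -0.4, -1.8]
opening: 0.453
time_s: 8.53
position: [0.5025, 0.179, 0.1272]
tcp_rot: [[0.965, 0.263, -0.0], [0.263, -0.965, -0.0], [-0.0, 0.0, -1.0]]
force: [0.1, 0.3, -2.4]
opening: 0.458
[0.5024537  0.17904185 0.12723647] 15.268897060054757
[0.50253135 0.17900872 0.12729187] 15.254588908334648
[0.50259912 0.17903044 0.12735611] 15.250108876296508
```

View pics/w3.png

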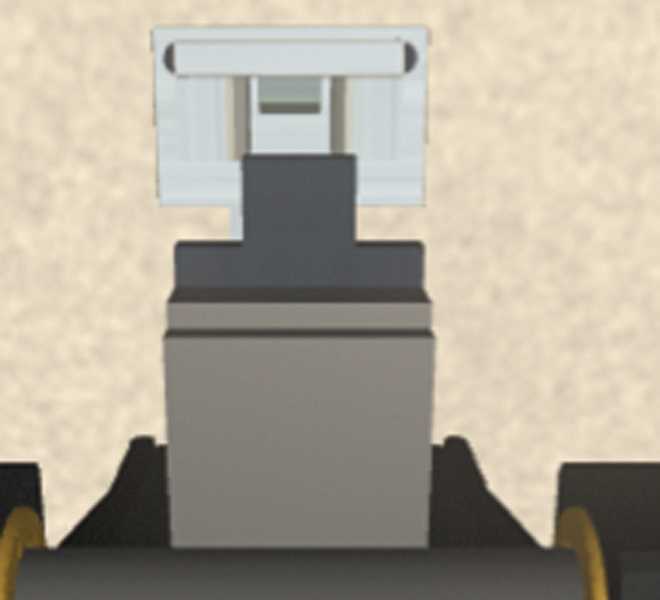

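The ear corners of the held pad are at (243,154) and (355,154), directly in front of slot a, and the far bracket base corners are at (152,28), (430,28), (159,206) and (425,205). I'll fit both from this one picture.

```bash
cat > rel.py <<'E'
from h import *
import pickle
from scipy.optimize import least_squares
s,im=pickle.load(open('w3.pkl','rb'));C=cam('wrist',s)
def fit(L,q0,zfix=None):
  P=np.array([p for p,_,_ in L])/1000;U=np.array([(160+(x+.5)/3-.5,80+(y+.5)/3-.5) for _,x,y in L])
  def W(q):
    c,n=np.cos(q[2]),np.sin(q[2]); return P@np.array([[c,n,0],[-n,c,0],[0,0,1]])+[q[0],q[1],q[3] if zfix is None else zfix]
  f=lambda q:(proj(C,W(q))-U).ravel()
  q=least_squares(f,q0,x_scale=[.01,.01,.1,.01]).x
  print(q[:2].round(4),np.degrees(q[2]).round(2),q[3].round(4),f(q).reshape(-1,2).round(1).tolist()); return q
B=[((78,35,0),152,28),((78,-35,0),430,28),((32,35,0),159,206),((32,-35,0),425,205),((74,26,30),173,41),((74,-26,30),405,41),((66,26,30),172,76),((66,-26,30),404,76)]
D=[((59,9,6),243,154),((59,-9,6),355,154),((45,9,6),243,241),((45,-9,6),355,241),((45,20,6),176,243),((45,-20,6),423,243)]
b=fit(B,[.506,.181,.27,.0233]);b=fit(B,[.506,.181,.27,.0233],.0233)
d=fit(D,[.503,.179,.27,.126]);d2=fit(D,[.503,.179,.27,.1256],.1256)
R=np.array(s['tcp_rot'])
for x in (d,d2): print('pad->bracket tool mm',R.T@(np.r_[b[:2],0]-np.r_[x[:2],0])*1000,'pad in tool',R.T@(np.r_[x[:2],0]-np.r_[s['position'][:2],0])*1000)
E
python3 rel.py
```

```text
[0.5063 0.1809] 15.41 0.0243 [[-0.2, -0.6], [-0.4, -0.9], [-0.2, 0.5], [-0.6, 0.6], [0.2, -0.1], [-0.0, -0.3], [0.9, 0.5], [0.0, 0.2]]
[0.5063 0.1809] 15.41 0.0233 [[0.0, -0.5], [-0.6, -0.8], [0.0, 0.4], [-0.7, 0.5], [0.4, -0.0], [-0.2, -0.2], [1.1, 0.5], [-0.1, 0.2]]
[0.5035 0.1782] 15.3 0.1225 [[-0.2, 0.1], [0.3, 0.1], [0.2, 0.3], [-0.1, 0.3], [-0.1, -0.4], [-0.1, -0.4]]
[0.5039 0.1783] 15.3 0.1256 [[-0.6, -0.2], [0.7, -0.3], [-0.2, 0.5], [0.3, 0.5], [-0.9, -0.2], [0.7, -0.2]]
pad->bracket tool mm [ 3.39468297e+00 -1.95554339e+00 -2.71963102e-04] pad in tool [6.34120716e-01 1.07211176e+00 1.95359488e-04]
pad->bracket tool mm [ 2.93524660e+00 -1.95006008e+00 -2.79541315e-04] pad in tool [1.09355708e+00 1.06662845e+00 2.02937702e-04]
```

```bash
python3 -m jog '[[[1,-0.6,2],[0,0,-0.1],1],[[2,-1.2,8],[0,0,-0.1],1],[[3,-1.9,16],[0,0,-0.1],1],[[3,-1.9,25],[0,0,-0.1],1],[[3,-1.9,34],[0,0,-0.1],1],[[3,-1.9,43],[0,0,-0.1],1],[[3,-1.9,51],[0,0,-0.1],1],[[3,-1.9,58],[0,0,-0.1],1],[[3,-1.9,62],[0,0,-0.1],1],[[3,-1.9,64],[0,0,-0.1],1],[[3,-1.9,64],[0,0,-0.1],1],[[3,-1.9,64],[0,0,-0.1],1]]'
python3 - <<'E'
from h import *
import pickle
for i in range(4):
  s=bot.read_state(); im=vision.capture('wrist'); R=np.array(s['tcp_rot']);print(np.round(s['position'],4),np.degrees(np.arctan2(R[1,0],R[0,0])),np.round(s['force'],1))
pickle.dump((s,im),open('w4.pkl','wb'))
x=np.ascontiguousarray(im[110:230,195:345,::-1])
cv2.imwrite('pics/w4.png',cv2.convertScaleAbs(cv2.resize(x,None,fx=5,fy=5,interpolation=cv2.INTER_CUBIC),alpha=1.4))
E
```

```text
time_s: 9.68
position: [0.5048, 0.1828, 0.0635]
tcp_rot: [[0.964, 0.266, 0.0], [0.266, -0.964, 0.0], [0.0, 0.0, -1.0]]
force: [0.2, 0.1, -1.3]
opening: 0.455
[0.5048 0.1828 0.0635] 15.451105572543014 [ 0.2  0.1 -1.3]
[0.505  0.1828 0.0637] 15.451969108552522 [ 0.1  0.1 -2.9]
[0.505  0.1828 0.0638] 15.449643802729831 [-0.3 -0.2 -1.7]
[0.505  0.1828 0.0638] 15.452165969855653 [-0.7 -0.2 -1.2]
```

View pics/w4.png

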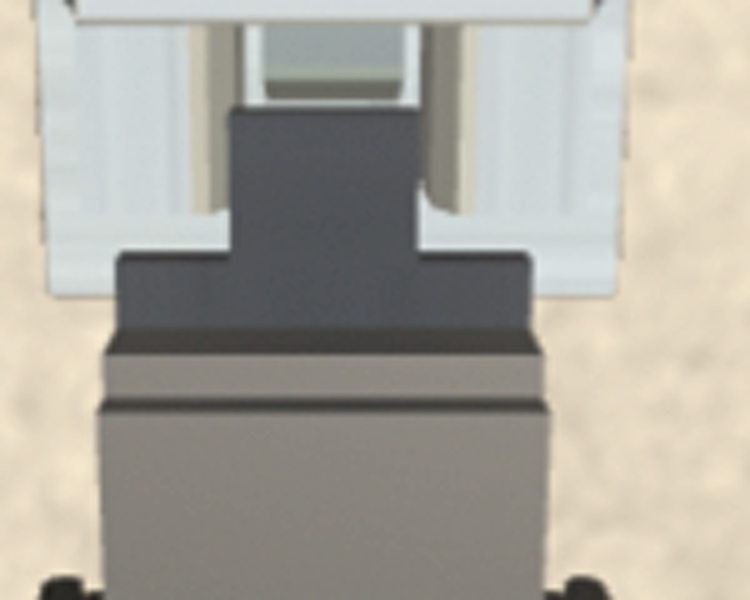

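The ear (231 to 418, end row about 110) sits above the slot mouth (193 to 475), with the base edge at row 296. I'll fit this closer view too.

```bash
sed -e "s/w3.pkl/w4.pkl/;s/160+(x+.5)\/3/195+(x+.5)\/5/;s/80+(y+.5)\/3/110+(y+.5)\/5/" -e '/^B=/,$d' rel.py > rel2.py; cat >> rel2.py <<'E'
B=[((32,35,0),50,296),((32,-35,0),616,296),((66,26,30),77,22),((66,-26,30),593,21)]
D=[((59,9,6),231,111),((59,-9,6),418,111),((45,20,6),117,260),((45,-20,6),531,260),((45,9,6),231,258),((45,-9,6),418,258)]
b=fit(B,[.506,.181,.27,.0233],.0233);fit(B,[.506,.181,.27,.0233])
R=np.array(s['tcp_rot'])
for z in (None,s['position'][2]-.0015):
  x=fit(D,[.506,.181,.27,.062],z)
  print('pad->bracket tool mm',(R.T@(np.r_[b[:2],0]-np.r_[x[:2],0])*1000).round(2),'pad in tool',(R.T@(np.r_[x[:2],0]-np.r_[s['position'][:2],0])*1000).round(2))
E
python3 rel2.py
```

```text
[0.5066 0.1809] 15.53 0.0233 [[-0.2, -0.2], [0.2, -0.4], [-0.1, 0.2], [0.1, 0.3]]
[0.5066 0.1809] 15.53 0.0233 [[-0.2, -0.2], [0.2, -0.4], [-0.1, 0.2], [0.1, 0.3]]
[0.5056 0.1819] 15.45 0.0601 [[-0.4, 0.2], [0.4, 0.2], [0.1, -0.3], [0.1, -0.3], [0.0, 0.1], [-0.1, 0.1]]
pad->bracket tool mm [0.7 1.2 0. ] pad in tool [0.31 1.06 0.  ]
[0.5059 0.182 ] 15.45 0.062 [[-0.7, -0.1], [0.6, -0.1], [-0.5, -0.2], [0.7, -0.1], [-0.2, 0.2], [0.2, 0.3]]
pad->bracket tool mm [0.36 1.2  0.  ] pad in tool [0.65 1.06 0.  ]
```

```bash
python3 -m jog '[[[0.5,1.2,0],[0,0,0],1],[[0.5,1.2,2],[0,0,0],1],[[0.5,1.2,4],[0,0,0],1],[[0.5,1.2,6],[0,0,0],1],[[0.5,1.2,6],[0,0,0],1],[[0.5,1.2,6],[0,0,0],1],[[0.5,1.2,6],[0,0,0],1],[[0.5,1.2,6],[0,0,0],1]]'
python3 -m jog '[[[0,0,0],[0,0,0],1],[[0,0,0],[0,0,0],1]]'
```

```text
time_s: 10.55
position: [0.5054, 0.1818, 0.0574]
tcp_rot: [[0.964, 0.266, -0.0], [0.266, -0.964, -0.0], [-0.0, -0.0, -1.0]]
force: [0.7, 0.2, -2.8]
opening: 0.456
time_s: 10.72
position: [0.5055, 0.1817, 0.0574]
tcp_rot: [[0.964, 0.266, 0.0], [0.266, -0.964, 0.0], [0.0, 0.0, -1.0]]
force: [-0.1, -0.6, -1.8]
opening: 0.458
```

```bash
python3 -m jog '[[[0.2,0,1],[0,0,0],1],[[0.2,0,2],[0,0,0],1],[[0.2,0,3],[0,0,0],1],[[0.2,0,4],[0,0,0],1],[[0.2,0,5],[0,0,0],1],[[0.2,0,6],[0,0,0],1],[[0.2,0,7],[0,0,0],1],[[0.2,0,7],[0,0,0],1]]'
python3 -m jog '[[[0,0,0],[0,0,0],1],[[0,0,0],[0,0,0],1]]'
```

```text
time_s: 11.38
position: [0.5054, 0.1817, 0.0501]
tcp_rot: [[0.964, 0.266, -0.0], [0.266, -0.964, -0.0], [-0.0, -0.0, -1.0]]
force: [-0.1, -0.4, -2.5]
opening: 0.452
time_s: 11.55
position: [0.5056, 0.1818, 0.0504]
tcp_rot: [[0.964, 0.266, 0.0], [0.266, -0.964, 0.0], [0.0, -0.0, -1.0]]
force: [1.0, -0.5, -2.1]
opening: 0.455
```

```bash
python3 -m jog '[[[0,0,1],[0,0,0],1],[[0,0,2],[0,0,0],1],[[0,0,3],[0,0,0],1],[[0,0,4],[0,0,0],1],[[0,0,5],[0,0,0],1],[[0,0,6],[0,0,0],1],[[0,0,6],[0,0,0],1],[[0,0,6],[0,0,0],1]]'
python3 - <<'E'
from h import *
import pickle
s=bot.read_state(); im=vision.capture('wrist'); print(np.round(s['position'],4),np.round(s['force'],1),np.round(s['moment'],2))
x=np.ascontiguousarray(im[110:230,195:345,::-1])
cv2.imwrite('pics/w5.png',cv2.convertScaleAbs(cv2.resize(x,None,fx=5,fy=5,interpolation=cv2.INTER_CUBIC),alpha=1.4))
E
```

```text
time_s: 12.22
position: [0.5057, 0.1818, 0.0443]
tcp_rot: [[0.964, 0.266, 0.0], [0.266, -0.964, 0.0], [0.0, -0.0, -1.0]]
force: [-0.0, 0.8, -2.4]
opening: 0.457
[0.5057 0.1818 0.0443] [-0.   0.8 -2.4] [-0.1   0.11 -0.03]
```

View pics/w5.png

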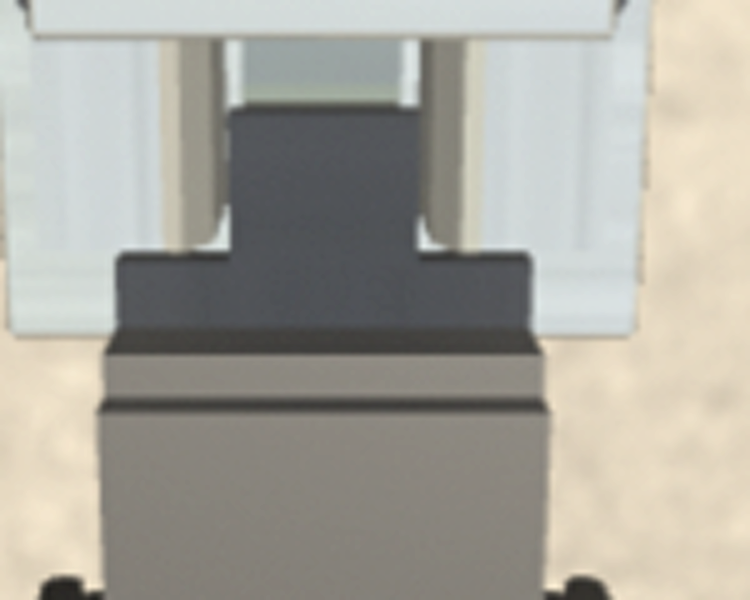

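The ear (231 to 418) is centred in the slot and there is no contact force, so I'll press on gently, checking force.

```bash
python3 -m jog '[[[0,0,0.7],[0,0,0],1],[[0,0,1.4],[0,0,0],1],[[0,0,2.1],[0,0,0],1],[[0,0,2.8],[0,0,0],1],[[0,0,3.5],[0,0,0],1],[[0,0,4.2],[0,0,0],1]]'
python3 -m jog '[[[0,0,0.7],[0,0,0],1],[[0,0,1.4],[0,0,0],1],[[0,0,2.1],[0,0,0],1],[[0,0,2.8],[0,0,0],1],[[0,0,3.5],[0,0,0],1],[[0,0,4.2],[0,0,0],1]]'
```

```text
time_s: 12.77
position: [0.506, 0.1818, 0.0407]
tcp_rot: [[0.964, 0.266, 0.001], [0.266, -0.964, 0.0], [0.001, 0.0, -1.0]]
force: [-0.5, -0.0, 6.2]
opening: 0.456
time_s: 13.27
position: [0.5062, 0.1819, 0.037]
tcp_rot: [[0.964, 0.267, 0.002], [0.267, -0.964, 0.0], [0.002, 0.0, -1.0]]
force: [-1.6, -1.1, 10.4]
opening: 0.453
```

```bash
python3 -m jog '[[[0,0,0.7],[0,0,0],1],[[0,0,1.4],[0,0,0],1],[[0,0,2.1],[0,0,0],1],[[0,0,2.8],[0,0,0],1],[[0,0,3.5],[0,0,0],1],[[0,0,4.2],[0,0,0],1]]'
python3 -m jog '[[[0,0,0.7],[0,0,0],1],[[0,0,1.4],[0,0,0],1],[[0,0,2.1],[0,0,0],1],[[0,0,2.8],[0,0,0],1]]'
```

```text
time_s: 13.77
position: [0.5062, 0.1819, 0.0331]
tcp_rot: [[0.964, 0.267, 0.002], [0.267, -0.964, 0.0], [0.002, 0.0, -1.0]]
force: [-2.2, -0.1, 11.8]
opening: 0.458
time_s: 14.1
position: [0.5051, 0.1817, 0.0303]
tcp_rot: [[0.964, 0.267, -0.0], [0.267, -0.964, -0.0], [-0.001, 0.0, -1.0]]
force: [-3.3, -0.9, -2.6]
opening: 0.461
```

```bash
python3 -m jog '[[[0,0,0.5],[0,0,0],1],[[0,0,1],[0,0,0],1],[[0,0,1],[0,0,0],1]]'; python3 -m jog '[[[0,0,0.5],[0,0,0],1],[[0,0,1],[0,0,0],1],[[0,0,1],[0,0,0],1]]'
```

```text
time_s: 14.35
position: [0.5047, 0.1816, 0.0291]
tcp_rot: [[0.964, 0.267, -0.002], [0.267, -0.964, -0.0], [-0.002, -0.0, -1.0]]
force: [-3.1, -0.8, 13.4]
opening: 0.458
time_s: 14.6
position: [0.5049, 0.1817, 0.0284]
tcp_rot: [[0.964, 0.267, -0.001], [0.267, -0.964, -0.0], [-0.001, 0.0, -1.0]]
force: [-2.8, -0.7, 14.0]
opening: 0.454
```

```bash
python3 - <<'E'
from h import *
s=bot.read_state(); im=vision.capture('wrist'); print(np.round(s['position'],4),np.round(s['force'],1),np.round(s['moment'],2))
x=np.ascontiguousarray(im[110:230,195:345,::-1])
cv2.imwrite('pics/w6.png',cv2.convertScaleAbs(cv2.resize(x,None,fx=5,fy=5,interpolation=cv2.INTER_CUBIC),alpha=1.4))
E
```

```text
[0.5049 0.1817 0.0284] [-2.8 -0.7 14. ] [-0.29  0.98 -0.01]
```

View pics/w6.png

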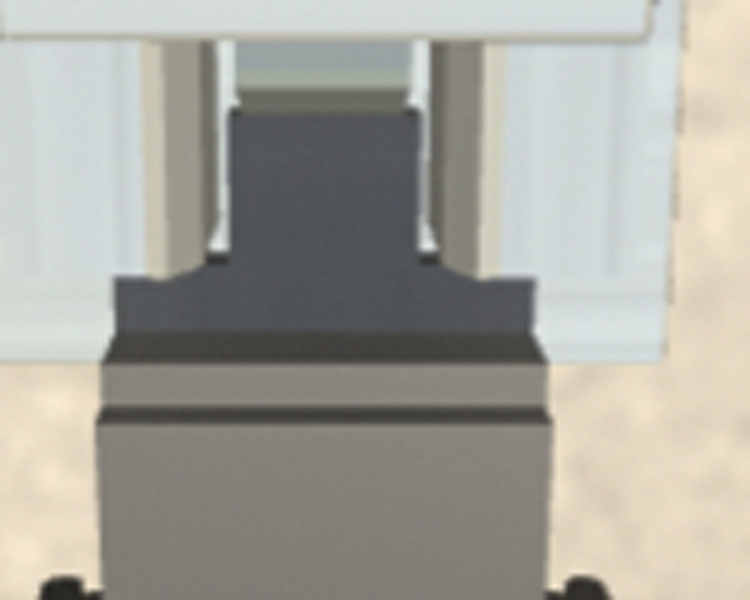

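The ear end is unchanged at row 110, but the lining edges have moved (352 to 362, 405 to 415). The pad may have slipped or pitched slightly in the fingers, so I'll quantify that.

```bash
python3 - <<'E'
from h import *
from scipy.optimize import least_squares
E={}
for n in ('w5','w6'):
  a=cv2.imread(f'pics/{n}.png',0).astype(float); p=cv2.GaussianBlur(a,(0,0),2)[:,290:360].mean(1); g=np.gradient(p)
  ex=[(i,round(g[i],1)) for i in range(60,590) if abs(g[i])>.8 and abs(g[i])>=abs(g[i-3:i+4]).max()]
  h=[]
  for r in ((150,160),(370,380),(450,460),(560,580)):
    q=np.gradient(cv2.GaussianBlur(a,(0,0),2)[r[0]:r[1]].mean(0)); h.append([(i,round(q[i],1)) for i in range(60,700) if abs(q[i])>4 and abs(q[i])>=abs(q[i-4:i+5]).max()])
  print(n,ex);[print('  ',x) for x in h]
E
```

```text
w5 [(102, np.float64(-9.6)), (115, np.float64(2.1)), (327, np.float64(-1.7)), (354, np.float64(10.6)), (397, np.float64(-7.5)), (412, np.float64(7.7))]
   [(180, np.float64(-4.8)), (213, np.float64(-4.3)), (230, np.float64(-5.0)), (463, np.float64(8.3))]
   [(102, np.float64(-8.8)), (544, np.float64(7.5))]
   [(98, np.float64(-9.5)), (549, np.float64(8.2))]
   [(102, np.float64(-9.2)), (544, np.float64(8.0))]
w6 [(88, np.float64(-6.1)), (112, np.float64(-2.3)), (331, np.float64(-1.8)), (364, np.float64(8.4)), (406, np.float64(-7.9)), (424, np.float64(8.2))]
   [(164, np.float64(-5.7)), (201, np.float64(-4.3)), (218, np.float64(10.9)), (227, np.float64(-13.1)), (419, np.float64(9.0)), (430, np.float64(-10.5)), (481, np.float64(6.7))]
   [(100, np.float64(-8.8)), (548, np.float64(9.5))]
   [(95, np.float64(-9.8)), (552, np.float64(9.1))]
   [(100, np.float64(-10.8)), (547, np.float64(8.8))]
```

The pad slid about 2 mm up in the fingers and pitched slightly, and it is not yet home. I'll let go, close the fingers above it, and press on the lining top with the closed tips, where nothing can slip.

```bash
python3 -m jog '[[[0,0,0],[0,0,0],0.3],[[0,0,0],[0,0,0],0],[[0,0,0],[0,0,0],0],[[0,0,0],[0,0,0],0],[[0,0,0],[0,0,0],0],[[0,0,0],[0,0,0],0]]'
python3 -m jog '[[[0,0,-3],[0,0,0],0],[[0,0,-10],[0,0,0],0],[[0,0,-20],[0,0,0],0],[[0,0,-30],[0,0,0],0],[[0,0,-40],[0,0,0],0],[[0,0,-48],[0,0,0],0],[[0,0,-50],[0,0,0],0.5],[[0,0,-50],[0,0,0],1],[[0,0,-50],[0,0,0],1],[[0,0,-50],[0,0,0],1],[[0,0,-50],[0,0,0],1],[[0,0,-50],[0,0,0],1]]'
python3 -m jog '[[[0,0,0],[0,0,0],1],[[0,0,0],[0,0,0],1],[[0,0,0],[0,0,0],1],[[0,0,0],[0,0,0],1],[[0,0,0],[0,0,0],1],[[0,0,0],[0,0,0],1]]'
python3 - <<'E'
from h import *
import pickle
s=bot.read_state(); im=vision.capture('wrist'); print(np.round(s['position'],4),np.round(s['force'],1),np.round(s['moment'],2))
pickle.dump((s,im),open('w7.pkl','wb'))
x=np.ascontiguousarray(im[110:260,180:360,::-1])
cv2.imwrite('pics/w7.png',cv2.convertScaleAbs(cv2.resize(x,None,fx=4,fy=4,interpolation=cv2.INTER_CUBIC),alpha=1.4))
E
```

```text
time_s: 15.15
position: [0.5055, 0.1817, 0.0266]
tcp_rot: [[0.964, 0.266, -0.0], [0.266, -0.964, -0.0], [-0.0, -0.0, -1.0]]
force: [0.0, 0.5, -0.9]
opening: 0.825
time_s: 16.15
position: [0.5052, 0.1817, 0.0765]
tcp_rot: [[0.964, 0.266, -0.001], [0.266, -0.964, -0.0], [-0.001, -0.0, -1.0]]
force: [0.9, 0.3, -0.3]
opening: 0.635
time_s: 16.65
position: [0.5056, 0.1818, 0.077]
tcp_rot: [[0.964, 0.266, 0.0], [0.266, -0.964, -0.0], [-0.0, 0.0, -1.0]]
force: [0.3, 0.7, 0.6]
opening: 0.173
[0.5056 0.1818 0.077 ] [0.3 0.7 0.6] [-0.11  0.11 -0.05]
```

View pics/w7.png

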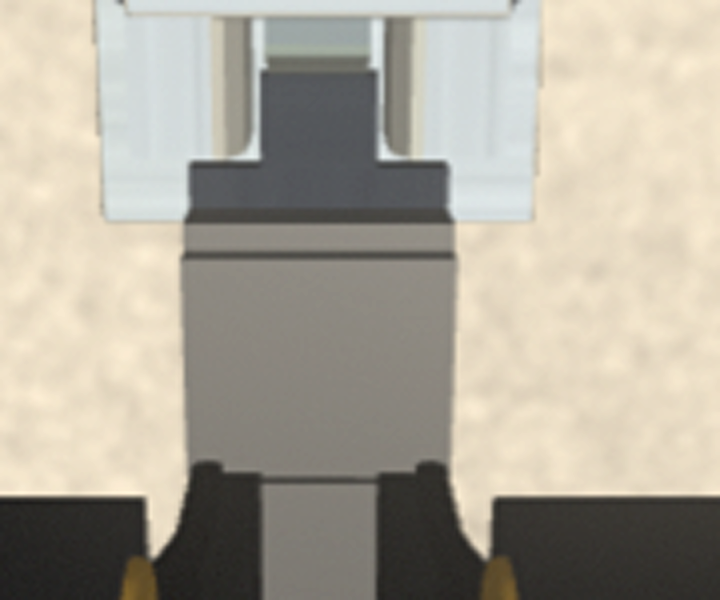

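```bash
python3 - <<'E'
from h import *
import pickle
from scipy.optimize import least_squares
from scipy.spatial.transform import Rotation as Ro
s,im=pickle.load(open('w7.pkl','rb'));C=cam('wrist',s)
px=lambda L:np.array([(180+(x+.5)/4-.5,110+(y+.5)/4-.5) for _,x,y in L])
B=[((32,35,0),104,220),((32,-35,0),533,220),((66,26,30),127,15),((66,-26,30),511,15)]
D=[((59,9,6),261,71),((59,-9,6),377,71),((45,20,6),189,164),((45,-20,6),449,164),((35,20,6),187,209),((35,-20,6),452,209),((0,8.5,22),262,480),((0,-8.5,22),377,480)]
def fit(L,n,drop=0):
  P=np.array([p for p,_,_ in L])/1000;U=px(L)
  def f(q):
    M=Ro.from_euler('ZY',[q[2],q[4] if n==5 else 0]).as_matrix()
    e=proj(C,P@M.T+[q[0],q[1],q[3]])-U
    if n==5: e[-2:,0]=0
    return e.ravel()
  q=least_squares(f,[.506,.181,.27,.026,0],x_scale=[.01,.01,.1,.01,.1]).x
  print(n,q[:2].round(4),'yaw',np.degrees(q[2]).round(2),'z',q[3].round(4),'pitch',np.degrees(q[4]).round(2),f(q).reshape(-1,2).round(1).tolist());return q
b=fit(B,4);fit(D,4);d=fit(D,5)
E
```

```text
4 [0.5067 0.181 ] yaw 15.46 z 0.0233 pitch 0.0 [[0.1, 0.0], [-0.1, 0.0], [-0.1, -0.0], [0.1, 0.0]]
4 [0.5056 0.1806] yaw 15.51 z 0.03 pitch 0.0 [[-0.6, -1.3], [0.6, -1.3], [-0.4, -1.2], [0.5, -1.2], [0.5, 3.8], [-0.7, 3.7], [0.2, -1.1], [-0.2, -1.2]]
5 [0.5076 0.1811] yaw 15.51 z 0.0257 pitch -9.91 [[-1.0, -0.9], [1.1, -0.9], [-0.9, -1.0], [1.0, -1.1], [0.3, 3.4], [-0.4, 3.4], [0.0, -1.4], [0.0, -1.5]]
```

```bash
python3 -m jog '[[[0.5,0.8,2],[0,0,0],1],[[0.5,0.8,4],[0,0,0],1],[[0.5,0.8,7],[0,0,0],1],[[0.5,0.8,10],[0,0,0],1],[[0.5,0.8,13],[0,0,0],1],[[0.5,0.8,16],[0,0,0],1],[[0.5,0.8,18],[0,0,0],1],[[0.5,0.8,20],[0,0,0],1],[[0.5,0.8,21],[0,0,0],1],[[0.5,0.8,21],[0,0,0],1],[[0.5,0.8,21],[0,0,0],1],[[0.5,0.8,21],[0,0,0],1]]'
python3 -m jog '[[[0,0,0.5],[0,0,0],1],[[0,0,1],[0,0,0],1],[[0,0,1.5],[0,0,0],1],[[0,0,2],[0,0,0],1]]'
python3 -m jog '[[[0,0,0.5],[0,0,0],1],[[0,0,1],[0,0,0],1],[[0,0,1],[0,0,0],1]]'
```

```text
time_s: 17.7
position: [0.5064, 0.1811, 0.0561]
tcp_rot: [[0.964, 0.266, 0.0], [0.266, -0.964, 0.0], [0.0, 0.0, -1.0]]
force: [0.2, -0.2, 0.4]
opening: 0.003
time_s: 18.03
position: [0.5063, 0.1811, 0.054]
tcp_rot: [[0.964, 0.266, 0.0], [0.266, -0.964, 0.0], [0.0, 0.0, -1.0]]
force: [-0.4, -0.9, -0.5]
opening: 0.009
time_s: 18.28
position: [0.5062, 0.1811, 0.0528]
tcp_rot: [[0.964, 0.266, -0.0], [0.266, -0.964, -0.0], [-0.0, -0.0, -1.0]]
force: [-0.8, 0.8, 0.3]
opening: 0.002
```

```bash
for i in 1 2; do python3 -m jog '[[[0,0,0.5],[0,0,0],1],[[0,0,1],[0,0,0],1],[[0,0,1],[0,0,0],1]]' | egrep 'posi|force|rot'; done; python3 -m jog '[[[0,0,0.4],[0,0,0],1],[[0,0,0.8],[0,0,0],1],[[0,0,0.8],[0,0,0],1]]'
```

```text
position: [0.5062, 0.1811, 0.0519]
tcp_rot: [[0.964, 0.266, -0.0], [0.266, -0.964, -0.0], [-0.0, -0.0, -1.0]]
force: [0.3, 1.1, -0.2]
position: [0.5062, 0.1811, 0.0509]
tcp_rot: [[0.964, 0.266, -0.0], [0.266, -0.964, -0.0], [-0.0, -0.0, -1.0]]
force: [0.3, -0.0, -0.4]
time_s: 19.03
position: [0.5063, 0.1811, 0.0505]
tcp_rot: [[0.964, 0.266, 0.0], [0.266, -0.964, 0.0], [0.0, 0.0, -1.0]]
force: [-0.4, -0.3, 3.1]
opening: 0.007
```

Contact is at z = 0.0505, so the underside is about 5 mm above the seat, as reckoned. About 5.2 mm is still to press.

```bash
for i in 1 2 3; do python3 -m jog '[[[0,0,0.3],[0,0,0],1],[[0,0,0.7],[0,0,0],1],[[0,0,0.7],[0,0,0],1]]' | egrep 'posi|force|rot'; done
```

```text
position: [0.5065, 0.1812, 0.0499]
tcp_rot: [[0.964, 0.266, 0.001], [0.266, -0.964, 0.0], [0.001, 0.0, -1.0]]
force: [-0.6, -0.6, 5.4]
position: [0.5067, 0.1812, 0.0493]
tcp_rot: [[0.964, 0.266, 0.001], [0.266, -0.964, 0.0], [0.001, 0.0, -1.0]]
force: [-0.8, -0.1, 4.7]
position: [0.5069, 0.1813, 0.0488]
tcp_rot: [[0.964, 0.266, 0.001], [0.266, -0.964, 0.0], [0.002, 0.0, -1.0]]
force: [-1.0, 0.6, 7.1]
```

```bash
for i in 1 2; do python3 -m jog '[[[0,0,0.3],[0,0,0],1],[[0,0,0.7],[0,0,0],1],[[0,0,0.7],[0,0,0],1]]' | egrep 'posi|force|rot'; done;  python3 -m jog '[[[0,0,0.3],[0,0,0],1],[[0,0,0.7],[0,0,0],1],[[0,0,0.7],[0,0,0],1]]'; python3 -c "
from h import *
print(bot.read_state()['moment'])"
```

```text
position: [0.5069, 0.1813, 0.0482]
tcp_rot: [[0.964, 0.266, 0.002], [0.266, -0.964, 0.0], [0.002, 0.0, -1.0]]
force: [-1.2, -0.2, 8.3]
position: [0.5069, 0.1813, 0.0481]
tcp_rot: [[0.964, 0.266, 0.002], [0.266, -0.964, 0.0], [0.002, 0.0, -1.0]]
force: [-1.5, 0.2, 11.8]
time_s: 20.53
position: [0.5069, 0.1813, 0.0481]
tcp_rot: [[0.964, 0.267, 0.002], [0.267, -0.964, 0.0], [0.002, 0.0, -1.0]]
force: [-3.7, -0.0, 17.3]
opening: 0.003
[-0.18946199  0.70786487 -0.0422705 ]
```

```bash
for i in 1 2; do python3 -m jog '[[[0,0,0.2],[0,0,0],1],[[0,0,0.5],[0,0,0],1],[[0,0,0.5],[0,0,0],1],[[0,0,0.5],[0,0,0],1]]' | egrep 'posi|force|rot'; done; python3 -c "
from h import *
print(bot.read_state()['moment'])"
```

```text
position: [0.5069, 0.1813, 0.0481]
tcp_rot: [[0.964, 0.267, 0.002], [0.267, -0.964, 0.0], [0.002, 0.0, -1.0]]
force: [-3.8, 0.2, 21.3]
position: [0.507, 0.1813, 0.0481]
tcp_rot: [[0.964, 0.267, 0.003], [0.267, -0.964, 0.0], [0.003, 0.0, -1.0]]
force: [-5.1, -0.4, 25.2]
[-0.22533813  0.91928829 -0.0260722 ]
```

It has stopped firm at 25 N with the centre about 2.8 mm above home, and Fx is growing, so probably one end is lower than the other. I'll back off and press nearer the +x end.

```bash
python3 -m jog '[[[0,0,-3],[0,0,0],1],[[0,0,-7],[0,0,0],1],[[0,0,-9],[0,0,0],1],[[7,0,-9],[0,0,0],1],[[14,0,-9],[0,0,0],1],[[20,0,-9],[0,0,0],1],[[20,0,-9],[0,0,0],1],[[20,0,-8],[0,0,0],1],[[20,0,-7],[0,0,0],1],[[20,0,-7],[0,0,0],1]]'; for i in 1 2 3 4; do python3 -m jog '[[[0,0,0.5],[0,0,0],1],[[0,0,1],[0,0,0],1],[[0,0,1],[0,0,0],1]]' | egrep 'posi|force'; done
```

```text
time_s: 22.03
position: [0.5248, 0.1863, 0.0514]
tcp_rot: [[0.964, 0.266, -0.002], [0.266, -0.964, -0.0], [-0.002, -0.0, -1.0]]
force: [-0.7, 0.9, -0.1]
opening: 0.005
position: [0.5253, 0.1864, 0.0509]
force: [-0.3, -0.5, -0.9]
position: [0.5255, 0.1865, 0.0499]
force: [0.3, 0.5, 0.3]
position: [0.5255, 0.1865, 0.0489]
force: [-0.1, 0.0, 0.1]
position: [0.5257, 0.1865, 0.0484]
force: [-0.7, 0.4, 4.7]
```

```bash
for i in 1 2 3 4; do python3 -m jog '[[[0,0,0.3],[0,0,0],1],[[0,0,0.6],[0,0,0],1],[[0,0,0.6],[0,0,0],1]]' | egrep 'posi|force'; done
```

```text
position: [0.5257, 0.1865, 0.0483]
force: [-1.6, -0.2, 8.6]
position: [0.5256, 0.1865, 0.0482]
force: [-2.1, -0.5, 11.5]
position: [0.5256, 0.1865, 0.0481]
force: [-3.3, -1.4, 15.6]
position: [0.5256, 0.1865, 0.0481]
force: [-3.5, -0.8, 20.1]
```

```bash
python3 -m jog '[[[0,0,-4],[0,0,0],1],[[0,0,-8],[0,0,0],1],[[-8,0,-10],[0,0,0],1],[[-18,0,-10],[0,0,0],1],[[-28,0,-10],[0,0,0],1],[[-36,0,-10],[0,0,0],1],[[-40,0,-9],[0,0,0],1],[[-40,0,-7.5],[0,0,0],1],[[-40,0,-6.5],[0,0,0],1],[[-40,0,-6.5],[0,0,0],1]]'; for i in 1 2 3 4 5 6; do python3 -m jog '[[[0,0,0.4],[0,0,0],1],[[0,0,0.8],[0,0,0],1],[[0,0,0.8],[0,0,0],1]]' | egrep 'posi|force'; done
```

```text
time_s: 24.87
position: [0.4876, 0.1759, 0.0518]
tcp_rot: [[0.964, 0.266, 0.001], [0.266, -0.964, 0.0], [0.001, 0.0, -1.0]]
force: [-0.2, 0.7, 0.2]
opening: 0.003
position: [0.4873, 0.1759, 0.0512]
force: [-0.7, -0.6, 0.7]
position: [0.487, 0.1758, 0.0504]
force: [-0.2, -0.9, 0.4]
position: [0.487, 0.1758, 0.0496]
force: [-0.1, -0.0, -0.3]
position: [0.487, 0.1758, 0.0488]
force: [0.2, -0.3, 0.5]
position: [0.4869, 0.1758, 0.0485]
force: [-1.2, -1.0, 4.5]
position: [0.487, 0.1758, 0.0482]
force: [-1.1, -0.8, 7.5]
```

Both ends meet the tip level at 0.0485 m unloaded and 0.0481 m pressed. That is 0.4 mm of spring, and the pad no longer lifts to 0.0505. Together with the 3 to 8 N button-like rise and the hard stop, this points to home and snapped, with the camera height of the seat 2.8 mm low. I'll retreat and check visually.

```bash
python3 -m jog '[[[0,0,-3],[0,0,0],1],[[0,0,-8],[0,0,0],1],[[0,0,-18],[0,0,0],1],[[0,0,-30],[0,0,0],1],[[0,0,-45],[0,0,0],1],[[0,0,-60],[0,0,0],1],[[0,0,-75],[0,0,0],1],[[0,0,-88],[0,0,0],1],[[0,0,-95],[0,0,0],1],[[0,0,-100],[0,0,0],1],[[0,0,-100],[0,0,0],1],[[0,0,-100],[0,0,0],1]]'
python3 - <<'E'
from h import *
import pickle
s=bot.read_state(); im=vision.capture('wrist'); pickle.dump((s,im),open('w8.pkl','wb'))
sc=vision.capture('scene'); C=cam('wrist',s)
yw=np.radians(15.43);X=np.array([np.cos(yw),np.sin(yw),0]);c=np.array([.5066,.1809,.05])
u=proj(C,[c+.06*X,c-.06*X]);v=proj(cam('scene'),[c])[0];print(u,v,s['position'])
def cr(a,u,w,h,k): x,y=int(u[0]-w/2),int(u[1]-h/2);y=max(0,min(y,384-h));print('org',x,y,k);return cv2.resize(np.ascontiguousarray(a[y:y+h,x:x+w,::-1]),None,fx=k,fy=k,interpolation=cv2.INTER_CUBIC)
o=np.vstack([np.hstack([cr(im,u[0],66,50,6),cr(im,u[1],66,50,6)]),cr(sc,v,132,48,6)])
cv2.imwrite('pics/w8.png',cv2.convertScaleAbs(o,alpha=1.4));print(o.shape)
E
```

```text
time_s: 27.37
position: [0.4868, 0.1757, 0.1472]
tcp_rot: [[0.964, 0.266, -0.0], [0.266, -0.964, -0.0], [-0.0, -0.0, -1.0]]
force: [-0.1, -0.2, 0.4]
opening: 0.007
[[258.25773024  90.2058891 ]
 [258.26587524 239.8445854 ]] [339.878963   177.89297536] [0.48682348 0.17574726 0.14719513]
org 225 65 6
org 225 214 6
org 273 153 6
(588, 792, 3)
```

View pics/w8.png

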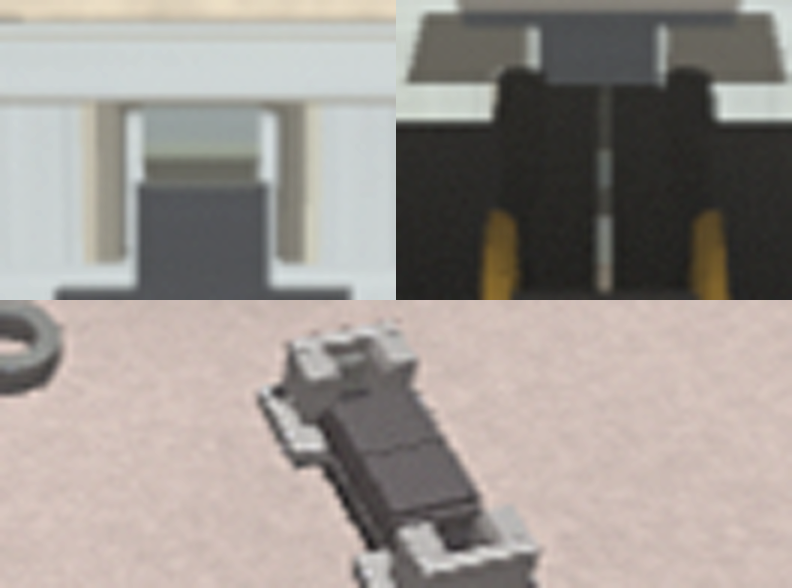

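```bash
python3 - <<'E'
from h import *
import pickle
yw=np.radians(15.43);X=np.array([np.cos(yw),np.sin(yw),0]);c=np.array([.5066,.1809,0])
s1=pickle.load(open('w1.pkl','rb'))[0];s4=pickle.load(open('w4.pkl','rb'))[0];s8=pickle.load(open('w8.pkl','rb'))[0]
D={'w1 free':(s1,(244+198/5,[80+127/5,80+144/5],80+90/5)),'w4 free':(s4,(195+333/5,[110+79/5,110+98/5],110+20/5)),'w8':(s8,(225+202/6,[65+155/6,65+183/6],65+101/6))}
for k,(s,(u,vs,st)) in D.items():
  C=cam('wrist',s); ref=ray(C,[(u,st)],.0533)[0]
  for z in (.031,.035): print(k,z,[round(float((ray(C,[(u,v)],z)[0]-c)@X)*1000,2) for v in vs],'strip edge',round(float((ref-c)@X)*1000,2))
# ear end / root in w8 for the pad along x and y
C=cam('wrist',s8)
Y=np.array([-X[1],X[0],0])
for z in(.0293,.0325): e=ray(C,[(225+137/6,65+184/6),(225+268/6,65+184/6)],z);print('ear end x',(e-c)@X*1000,'y',(e-c)@Y*1000)
E
```

```text
w1 free 0.031 [59.12, 55.94] strip edge 65.97
w1 free 0.035 [59.2, 56.06] strip edge 65.97
w4 free 0.031 [58.44, 56.29] strip edge 66.01
w4 free 0.035 [58.75, 56.64] strip edge 66.01
w8 0.031 [59.94, 56.35] strip edge 65.79
w8 0.035 [59.85, 56.32] strip edge 65.79
ear end x [56.22727522 56.24002224] y [ 8.41707879 -9.13583259]
ear end x [56.20556057 56.21816185] y [ 8.31560886 -9.03661703]
```

Clip a is back at its free position (foot edge 56.3 mm, as when free) and covers the ear's last 2.5 mm. Clip b is hidden by the fingers, so I'll draw back along x and read its edge numerically.

```bash
python3 -m jog '[[[-10,0,0],[0,0,0],1],[[-25,0,-5],[0,0,0],1],[[-40,0,-10],[0,0,0],1],[[-52,0,-15],[0,0,0],1],[[-60,0,-20],[0,0,0],1],[[-60,0,-20],[0,0,0],1],[[-60,0,-20],[0,0,0],1]]' | egrep 'posi|time'
python3 - <<'E'
from h import *
s=bot.read_state(); im=vision.capture('wrist'); C=cam('wrist',s)
yw=np.radians(15.43);X=np.array([np.cos(yw),np.sin(yw),0]);Y=np.array([-X[1],X[0],0]);c=np.array([.5066,.1809,0])
g=cv2.cvtColor(im,cv2.COLOR_RGB2GRAY).astype(np.float32)
z=np.array([0,0,.0325])
for sg in(1,-1):
  xs=np.arange(50,68,.5); out=[]
  for x in xs:
    p=np.array([c+z+sg*x/1000*X+y*Y for y in np.linspace(-.004,.004,9)]); u=proj(C,p).astype(np.float32)
    out.append(int(cv2.remap(g,u[:,:1],u[:,1:],cv2.INTER_LINEAR).mean()))
  print(sg,u[0].round(0),list(zip(xs.tolist(),out)))
E
```

```text
time_s: 28.05
position: [0.4295, 0.1598, 0.1677]
1 [263.   5.] [(50.0, 55), (50.5, 55), (51.0, 55), (51.5, 55), (52.0, 55), (52.5, 56), (53.0, 56), (53.5, 56), (54.0, 55), (54.5, 55), (55.0, 55), (55.5, 55), (56.0, 57), (56.5, 60), (57.0, 65), (57.5, 68), (58.0, 69), (58.5, 70), (59.0, 69), (59.5, 69), (60.0, 68), (60.5, 67), (61.0, 67), (61.5, 67), (62.0, 69), (62.5, 74), (63.0, 89), (63.5, 99), (64.0, 106), (64.5, 107), (65.0, 107), (65.5, 107), (66.0, 107), (66.5, 107), (67.0, 107), (67.5, 108)]
-1 [263. 170.] [(50.0, 60), (50.5, 60), (51.0, 60), (51.5, 60), (52.0, 60), (52.5, 60), (53.0, 60), (53.5, 60), (54.0, 60), (54.5, 60), (55.0, 60), (55.5, 60), (56.0, 61), (56.5, 62), (57.0, 65), (57.5, 68), (58.0, 70), (58.5, 70), (59.0, 70), (59.5, 69), (60.0, 69), (60.5, 68), (61.0, 68), (61.5, 69), (62.0, 71), (62.5, 81), (63.0, 96), (63.5, 105), (64.0, 112), (64.5, 114), (65.0, 115), (65.5, 114), (66.0, 112), (66.5, 111), (67.0, 111), (67.5, 111)]
```

Both ends look alike, with each ear disappearing under its clip at about 57 mm, so I'll hand in.

```bash
python3 -c "
from rig import bot
print(bot.hand_in(), bot.read_state()['time_s'])"
```

```text
the job is handed in; nothing more can be done
the job is handed in; nothing more can be done
```

I handed the job in with the pad seated in the bracket and let go. I have no verdict; what follows rests on my own checks.

**What I did:** I chose the larger grey pad in the tray, gripped it across the 40 mm and lifted it clear. I lined it up with the bracket using the wrist camera and slid its ears down the slots. It slipped about 2 mm up in the fingers during the push, so I let go and pressed it home with the closed fingertips on the lining. The highest wrist force I read was about 25 N.

**Last checks:**
- **Height and level:** the tip met the pad at 0.0485 m at both 20 mm left and right of centre, and pressing took it only 0.4 mm further. That matches the spring button holding it up against snapped clips, and it no longer lifted to 0.0505 m when released.
- **Clip a:** measured in the image, it is back at its free position and covers the last 2.5 mm or so of the ear.
- **Clip b:** it was hidden by the fingers in the last picture I could view. I checked it only by brightness along the slot, where it matched clip a (ear disappearing at about 57 mm).
- **Hand-in:** the arm was clear of everything, and the robot clock was at about 28 s. I steered clear of the ring gauge, caliper and V-block but did not re-measure them.

**Disagreement:** the camera put the seat at z = 0.0233 m, while the hard stop when pressing implies 0.0261 m. I trusted the touch, because the camera also read the pad held in the fingers 2 to 3 mm low.

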